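# Tamp the tube caps level and shut the bin

## Robot

A 6-joint arm with a two-finger parallel gripper is mounted at the origin on the work surface. World frame = base frame: x ahead of the robot, y to its left, z up, the work surface at z = 0. Lengths are in mm, angles in rad, forces in N, time in s.
With the tool pointing down it reaches from about 300 to 775 mm from the base axis. Payload 14.6 kg.
Tool frame: the origin (TCP) lies on the front face of the gripper's body, between the roots of the fingers; the fingertips stand 97 mm ahead of it and the grasp point (between the pads) lies 78 mm ahead of it; z points along the fingers, y is the direction in which the jaws open and shut (so a half turn about z gives the same grasp; the last joint's range is limited). The gripper opens to 94 mm and grips with 3 to 60 N. Pads are 16 mm wide; open, the fingers measure 119 mm over their backs; the gripper's body (75 mm by 177 mm) begins 78 mm behind the grasp point.
Start: joints at [1.104, 0.3, 1.521, -0, 1.321, -0.067], TCP at [214.076, 506.618, 302.646] pointing down, gripper open.
Joint ranges: [-3.03, 3.03], [-0.79, 2.21], [0.23, 2.52], [-1.04, 4.18], [0, 3.07], [-2.55, 2.55]. Speed limits (rad/s): [2.22, 2.22, 2.57, 3.14, 3.14, 3.14].

## Interface

Orientations are given as [roll, pitch, yaw] about the fixed x, y, z axes, in that order (R = Rz(yaw) Ry(pitch) Rx(roll)).
In Python, from cell import manip, camera, job gives the robot as it stands.
- The arm moves only by the tool send_rows, never from a script. Its argument "deltas" is a list that holds one entry, the list of rows, each a list of 6 numbers: the shift along the tool's x, y, z scaled (see below), then the turn, a rotation vector about the tool's x, y, z scaled (see below). In form: [[[x, y, z, rx, ry, rz], ...]]. A call has 1 to 10 rows; each row shifts and turns the pose as measured when the row begins, along the tool's axes as they then stand; what a row does not reach is not made up. The controller multiplies each number of a shift by 40 mm and each number of a turn by 0.1 rad. A row lasts 1/10 s, in which the tool goes at most 50 mm and 8.59 degrees, less where a joint would pass 70% of its speed; a pose out of reach is approached as far as the arm can. A call with a number of a shift or a turn outside -1 to 1 is refused whole. A call with a gripper value outside its range is refused whole. "jaw" is the opening, from 0 (shut) to 1 (fully open), set as the call begins (left out, the last holds). The fingers move at their own pace and stop on an object; "grip_force" is the grip in N (left out, the last holds). Time passes only in rows, so rows that do not move let the fingers close. It gives the time, the measured TCP pose, the force and the opening at its end, in the units of the state.
- manip.read_state(): the state, without advancing time (a new reading comes with each control period).
- camera(name): name is "side" or "top" or "wrist"; returns a dict with "frame" (480x640x3 uint8, red, green, blue), "camera_matrix" (3x3 intrinsics, pixels), "position" and "rotation" of the camera in the world; the wrist camera has in their place "mount" (4x4, takes a point from camera to tool coordinates, whose origin is the TCP and whose axes are the flange's). Camera axes: x right, y down, z forward; pixel columns grow to the right and rows downward; lengths in mm; the calibration is good to about 2 mm. A picture is of the moment at which its call begins: read the wrist's pose just before it. There is no depth.
- job.sign_off(): hands the job in, once; it reports no verdict.
The state is a dict: "clock": time; "joints": joint angles; "qd": joint speeds; "effort": joint torques, N m; "eef_pos": TCP position; "eef_rot": TCP orientation; "wrist_force": force on the tool from outside, world axes, zero at the start; "moment": the same for the moment, N m; "finger_gap": finger opening in mm.
Only numpy, scipy, OpenCV 4.12 (cv2) and the standard library are available. Lean on these libraries where they do the work, as an engineer would, in place of code of your own. Each camera call takes 0.05 s, during which the arm holds its last target. There are 200 camera calls.

## Task

The blue tube caps are heaped above the rim of their bin, so its sliding cover cannot be shut. Take the hand tamper and press the caps down level, all eight in one layer on the bin floor and none above the rim; use the tamper on them, not the gripper, and leave the cover open meanwhile. Then stand the tamper on its foot on the rack beside the bin, slide the yellow cover fully shut and let go, without disturbing the half coupler or the base plate.

Things in the scene. Friction and masses are not known exactly. Their poses are not given: they have to be found in the camera images.
- cap_bin: Low open galvanised steel bin, fixed to the rack; inside 194 mm (its x) by 204 mm (its y), 66 mm deep, walls and floor 5 mm thick, rim 71 mm above the work surface. Origin: centre of its underside; z up, x from near wall to far wall (away from the robot). Dark guide rails on its +y and -y sides stand to 83 mm and run on 223 mm behind the far wall, where the yellow cover lies when open.
- lid (a joint): Travel of the bin's yellow sliding cover (m): 0 = fully open, its near edge 10 mm behind the bin's far wall; 0.214 = fully shut against its stop, covering the bin. It shuts towards the bin's -x. Stiff: about 7 N of sliding friction, a little more at speed; stays where left. Its underside runs 73.5 mm above the work surface.
- lid_handle (a point): Middle of the cover's black bar handle: a bar 14 mm wide (bin x), 110 mm long (bin y), 14 mm high, on two posts 96 mm apart. It lies 112.5 mm above the work surface, 36 mm above the cover's top face, 25 mm behind the cover's near edge; in the bin's frame at x = 0.137 m - joint value, y = 0. Can be pinched across its 14 mm or hooked from behind.
- tamper: Hand tamper, 0.4 to 0.63 kg: square flat aluminium foot 100 x 100 x 10 mm with an upright square ash handle 30 x 30 mm in its middle, its red top end 125 mm above the foot's underside; a dark collar 44 mm square reaches 20 mm up. Starts standing on its foot beside the bin. Origin: centre of the foot's underside; z up along the handle; x and y square to the sides of foot and handle.
- half_coupler: Dull grey cast half coupler for scaffold tube, about 50 x 80 x 75 mm, loose on the rack; bystander. Origin: centre of its underside.
- base_plate: Steel scaffold base plate, 150 x 150 x 6 mm with a 38 mm spigot 60 mm high, loose on the rack; bystander. Origin: centre of its underside.
- oak_plank: Scarred oak plank 500 x 150 x 38 mm, fixed, with a steel toggle clamp (red rubber handle) pinning a galvanised girder coupler, up to 145 mm high; bystander. Origin: centre of the plank's underside, x along it.
- cap0: Blue tube cap, a domed plug 60 mm across, 52 mm high, 45 g; eight alike, loose in the bin: six on its floor and two heaped on them, standing about 20 mm above the rim. Origin: the cap's middle, 31 mm above the work surface when flat on the bin floor. The floor has room for all eight: a heaped cap pressed from above with up to 20 N pushes its neighbours apart and drops; it may take several presses.
- cap1: Another blue tube cap, like cap0; origin at its middle.
- cap2: Another blue tube cap, like cap0; origin at its middle.
- cap3: Another blue tube cap, like cap0; origin at its middle.
- cap4: Another blue tube cap, like cap0; origin at its middle.
- cap5: Another blue tube cap, like cap0; origin at its middle.
- cap6: Another blue tube cap, like cap0; origin at its middle.
- cap7: Another blue tube cap, like cap0; origin at its middle.
Not all that is in view belongs to the job. Several things have the shape of the tamper; the one meant has the colours described above.

How it is judged (in metres and radians):
On the way, in this order (a step that is already met when the one before it is completed fails the run):
1. the tamper presses on a cap (over 2 N) ((contact force between tamper and cap0 above 2 N or contact force between tamper and cap1 above 2 N or contact force between tamper and cap2 above 2 N or contact force between tamper and cap3 above 2 N or contact force between tamper and cap4 above 2 N or contact force between tamper and cap5 above 2 N or contact force between tamper and cap6 above 2 N or contact force between tamper and cap7 above 2 N)).
2. all eight caps lie level in the bin (each cap's middle less than 40 mm above the bin floor) while the cover is still open (joint below 0.06) (z of each of cap0, cap1, cap2, cap3, cap4, cap5, cap6, cap7 in the frame of cap_bin below 0.045 m and horizontal distance between each of cap0, cap1, cap2, cap3, cap4, cap5, cap6, cap7 and cap_bin below 0.112 m and value of joint lid below 0.06 m), for 0.3 s.
At the end, for the whole second after the job is handed in: All eight caps lie level in the bin: each cap's middle under 40 mm above the bin floor (26 when flat, 55 or more when heaped) and within 112 mm of the bin's centre. The cover is within 10 mm of its shut stop. The tamper stands on its foot on the rack outside the bin, upright within 0.1 rad, at rest (z of each of cap0, cap1, cap2, cap3, cap4, cap5, cap6, cap7 in the frame of cap_bin below 0.045 m and horizontal distance between each of cap0, cap1, cap2, cap3, cap4, cap5, cap6, cap7 and cap_bin below 0.112 m and value of joint lid above 0.204 m and height (world z) of tamper below 0.008 m and angle between tamper's own z axis and vertical below 0.1 rad and linear speed of tamper below 0.02 m/s and horizontal distance between tamper and cap_bin above 0.13 m); the robot touches nothing.
It fails at once if the gripper's fingers press on a cap (over 5 N) (contact force between the fingers and cap0 above 5 N or contact force between the fingers and cap1 above 5 N or contact force between the fingers and cap2 above 5 N or contact force between the fingers and cap3 above 5 N or contact force between the fingers and cap4 above 5 N or contact force between the fingers and cap5 above 5 N or contact force between the fingers and cap6 above 5 N or contact force between the fingers and cap7 above 5 N).
It fails at once if the half coupler or the base plate is shifted by more than 30 mm (distance of any of half_coupler, base_plate from where it was at the start of the episode above 0.03 m).
It also fails if it takes over 67 s, if anything falls off the work surface, if the arm or the gripper's body presses on something with over 40 N, if the wrist force passes 120 N, or if a joint passes its speed limit or range.

## Working session

There is one attempt and no reset: what is moved stays moved. The work goes in short steps, Python scripts to look and compute and a tool call to move; the robot and the scene stay as the last step left them, time stands still between calls to the robot, and variables do not carry over. Pictures are saved under pics/ and viewed, and the job is handed in when it is done.

Besides the shell and the picture viewer there is one more tool, called after "Call:" by a JSON object that holds its "api" and its "payload". send_rows: Moves the arm, as the interface text tells. Shifts and turns lie within -1 to 1; 1 stands for 40 mm of shift or 0.1 rad of turn. Its arguments: {"type":"object","properties":{"deltas":{"type":"array","items":{"type":"array","items":{"type":"array","items":{"type":"number"}}}},"jaw":{"type":"number"},"grip_force":{"type":"number"}},"required":["deltas"]}

```bash
ls; mkdir -p pics; python3 - <<'E'
from cell import manip,camera,job
import cv2,pickle
s=manip.read_state();print(s)
for n in ["top","side","wrist"]:
    c=camera(n);cv2.imwrite(f"pics/{n}0.png",c["frame"][:,:,::-1])
    pickle.dump(c,open(f"{n}0.pkl","wb"))
    print({k:v for k,v in c.items() if k!="frame"})
E
```

```text
pics
{'clock': 0.0, 'joints': array([ 1.10444227e+00,  3.00477406e-01,  1.52158210e+00,  1.29255867e-06,
        1.32065662e+00, -6.65857013e-02]), 'qd': array([ 3.10139607e-05, -2.25738580e-03,  1.18382351e-04,  1.74242236e-03,
       -8.29438317e-04,  1.02941093e-03]), 'effort': array([ 2.06467776e-03, -5.31797898e+01, -3.52752221e+01,  7.09346286e-02,
        2.42553593e-02, -7.89992328e-05]), 'eef_pos': array([213.99354742, 506.50712284, 302.08236874]), 'eef_rot': array([-3.14047175e+00, -7.60010740e-05,  2.74182393e+00]), 'wrist_force': array([-0.49051552, -0.13859933, -0.15393465]), 'moment': array([ 0.0145487 ,  0.01849842, -0.00598782]), 'finger_gap': 94.08807723585268}
{'camera_matrix': array([[444.16998299,   0.        , 325.30992071],
       [  0.        , 444.16998299, 241.13350141],
       [  0.        ,   0.        ,   1.        ]]), 'position': array([ 464.16214111,  -15.96694578, 1188.30681071]), 'rotation': array([-3.08383645,  0.02221617, -1.55512012])}
{'camera_matrix': array([[535.08398637,   0.        , 317.84976499],
       [  0.        , 535.08398637, 247.03536536],
       [  0.        ,   0.        ,   1.        ]]), 'position': array([-237.33604632,  920.16272811,  967.58602494]), 'rotation': array([-2.2049143 , -0.01894349, -2.43559821])}
{'camera_matrix': array([[422.4461811 ,   0.        , 313.38256312],
       [  0.        , 422.4461811 , 236.16811687],
       [  0.        ,   0.        ,   1.        ]]), 'mount': array([[-1.98056984e-04, -9.59313150e-01, -2.82344188e-01,
         8.29072749e+01],
       [ 9.99999968e-01, -1.45412671e-04, -2.07408875e-04,
         3.27168809e-01],
       [ 1.57913639e-04, -2.82344220e-01,  9.59313148e-01,
        -8.17546058e+01],
       [ 0.00000000e+00,  0.00000000e+00,  0.00000000e+00,
         1.00000000e+00]])}
```

View pics/top0.png

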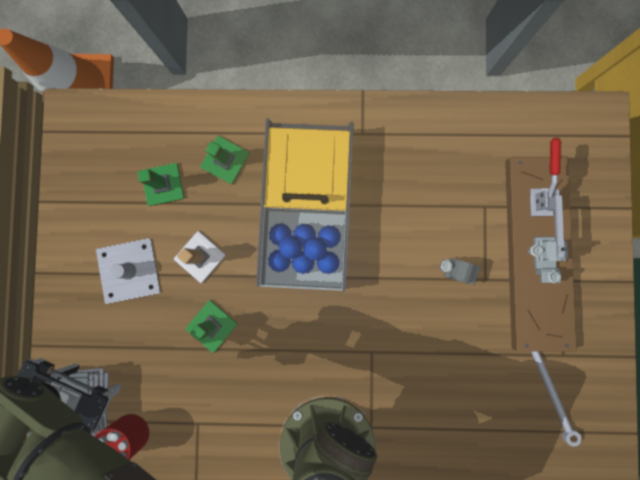

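View pics/side0.png

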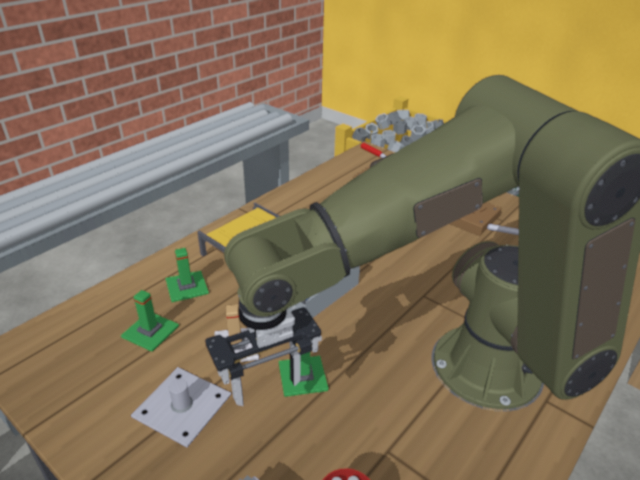

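View pics/wrist0.png

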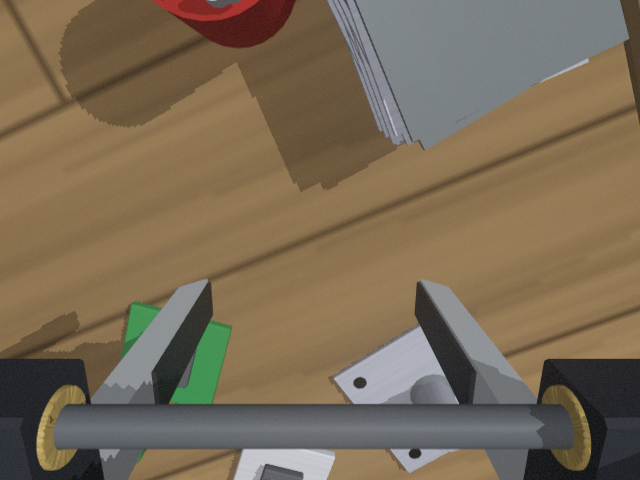

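```bash
python3 - <<'E'
import cv2
im=cv2.imread("pics/top0.png")
cv2.imwrite("pics/c1.png",cv2.resize(im[220:300,90:240],None,fx=5,fy=5,interpolation=cv2.INTER_CUBIC))
cv2.imwrite("pics/c2.png",cv2.resize(im[110:300,245:370],None,fx=3.1,fy=3.1,interpolation=cv2.INTER_CUBIC))
E
```

```text
(no output)
```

View pics/c1.png

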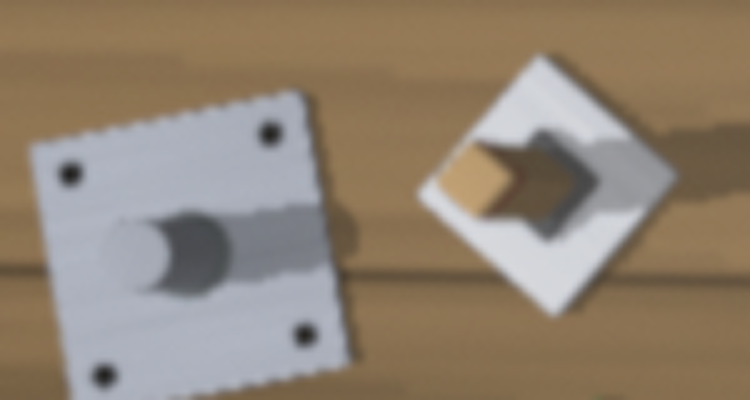

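View pics/c2.png

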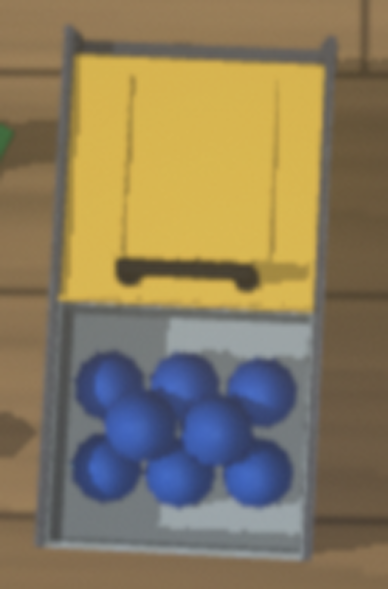

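```bash
cat > h.py <<'E'
import numpy as np,pickle,cv2
from scipy.spatial.transform import Rotation as R
def RR(r): return R.from_euler('xyz',r).as_matrix()
def pose(c,s=None):
    if 'mount' in c:
        T=np.eye(4);T[:3,:3]=RR(s['eef_rot']);T[:3,3]=s['eef_pos']
        M=T@c['mount'];return M[:3,:3],M[:3,3]
    return RR(c['rotation']),np.array(c['position'])
def back(c,uv,z,s=None):
    Rm,p=pose(c,s);d=Rm@np.linalg.inv(c['camera_matrix'])@np.array([uv[0],uv[1],1.])
    return p+d*(z-p[2])/d[2]
def proj(c,P,s=None):
    Rm,p=pose(c,s);q=c['camera_matrix']@(Rm.T@(np.array(P)-p));return q[:2]/q[2]
E
python3 - <<'E'
from h import *
c=pickle.load(open("top0.pkl","rb"))
np.set_printoptions(precision=1,suppress=True)
C=[back(c,(90+x/5,220+y/5),10) for x,y in[(540,55),(678,178),(555,317),(418,193)]]
for q in C:print(q)
print("foot",np.mean(C,0))
for i in range(4):
    d=C[(i+1)%4]-C[i];print(np.linalg.norm(d),np.degrees(np.arctan2(d[1],d[0])))
print("top end",back(c,(90+475/5,220+180/5),125))
f=lambda x,y,z:back(c,(245+x/3.1,110+y/3.1),z)
print("near L,R",f(40,545,83),f(308,558,83),"far L,R",f(70,30,83),f(334,40,83))
print("handle",f(118,265,119),f(258,275,119))
print("lid near edge",f(58,300,76),f(313,315,76))
for x,y in [(108,384),(184,388),(262,391),(141,426),(217,430),(106,467),(180,472),(257,473)]: print("cap",f(x,y,52))
for x,y,z in[(130,100,0),(325,480,0)]:pass
print("plate",back(c,(128,272),6),"coupler",back(c,(459,270),40))
E
```

```text
[554.2 352.8  10. ]
[489.4 276.6  10. ]
[414.5 340.2  10. ]
[479.3 416.   10. ]
foot [484.4 346.4  10. ]
99.98338337682591 -130.34910643785304
98.28925905102706 139.64288672856887
99.69901803920168 49.48052906815683
97.99318626039612 -40.19061358373037
top end [484.5 346.4 125. ]
near L,R [414.  175.5  83. ] [407.2 -39.5  83. ] far L,R [834.7 161.1  83. ] [828.1 -55.1  83. ]
handle [635.3 113.2 119. ] [628.8   3.3 119. ]
lid near edge [612.9 166.9  76. ] [603.2 -41.1  76. ]
cap [546.5 127.5  52. ]
cap [544.1  64.4  52. ]
cap [542.5  -0.3  52. ]
cap [512.   99.4  52. ]
cap [509.7  36.4  52. ]
cap [477.7 127.7  52. ]
cap [474.5  66.4  52. ]
cap [474.7   2.8  52. ]
plate [441.6 539.5   6. ] coupler [ 461.  -333.3   40. ]
```

```bash
cat >> h.py <<'E'
def plan(s,target,yaw,n):
    """rows for a straight move in world to target (mm), tool pointing down"""
    p=np.array(s['eef_pos']);Rm=RR(s['eef_rot']);Rt=RR([np.pi,0,yaw])
    rv=R.from_matrix(Rm.T@Rt).as_rotvec()
    d=(np.array(target)-p)/n;rows=[]
    for i in range(n):
        Ri=Rm@R.from_rotvec(rv*i/n).as_matrix()
        rows.append([*(Ri.T@d/40),*(rv/n/0.1)])
    for r in rows:print([round(float(x),2)+0.0 for x in r],end=',')
    print()
E
python3 - <<'E'
from h import *
from cell import manip
plan(manip.read_state(),[484.5,346.4,300],2.435,10)
E
```

```text
[-0.78, -0.11, 0.01, 0.0, 0.0, 0.31],[-0.78, -0.08, 0.01, 0.0, 0.0, 0.31],[-0.78, -0.06, 0.01, 0.0, 0.0, 0.31],[-0.79, -0.03, 0.01, 0.0, 0.0, 0.31],[-0.79, -0.01, 0.01, 0.0, 0.0, 0.31],[-0.79, 0.01, 0.01, 0.0, 0.0, 0.31],[-0.78, 0.04, 0.01, 0.0, 0.0, 0.31],[-0.78, 0.06, 0.01, 0.0, 0.0, 0.31],[-0.78, 0.09, 0.01, 0.0, 0.0, 0.31],[-0.78, 0.11, 0.01, 0.0, 0.0, 0.31],
```

Call:
{"api": "send_rows", "payload": {"deltas": [[[-0.78, -0.11, 0.01, 0, 0, 0.31], [-0.78, -0.08, 0.01, 0, 0, 0.31], [-0.78, -0.06, 0.01, 0, 0, 0.31], [-0.78, -0.03, 0.01, 0, 0, 0.31], [-0.78, -0.01, 0.01, 0, 0, 0.31], [-0.78, 0.01, 0.01, 0, 0, 0.31], [-0.78, 0.04, 0.01, 0, 0, 0.31], [-0.78, 0.06, 0.01, 0, 0, 0.31]]], "jaw": 1}}

```text
clock: 0.95
eef_pos: [433.5, 374.4, 297.1]
eef_rot: [-3.137, -0.001, 2.49]
wrist_force: [-0.4, 0.3, -0.4]
finger_gap: 94.0
```

```bash
python3 - <<'E'
from h import *
from cell import manip,camera
s=manip.read_state();c=camera("wrist");cv2.imwrite("pics/w1.png",c["frame"][:,:,::-1]);pickle.dump((s,c),open("w1.pkl","wb"))
print(s['eef_pos'],s['eef_rot'])
t=camera("top");cv2.imwrite("pics/t1.png",t["frame"][:,:,::-1])
plan(s,[484.5,346.4,300],2.435,3)
E
```

```text
[433.51185581 374.44331426 297.07072246] [-3.13737551e+00 -5.98372881e-04  2.49046705e+00]
[-0.48, 0.07, -0.02, -0.01, 0.0, 0.18],[-0.48, 0.08, -0.02, -0.01, 0.0, 0.18],[-0.48, 0.09, -0.02, -0.01, 0.0, 0.18],
```

View pics/w1.png

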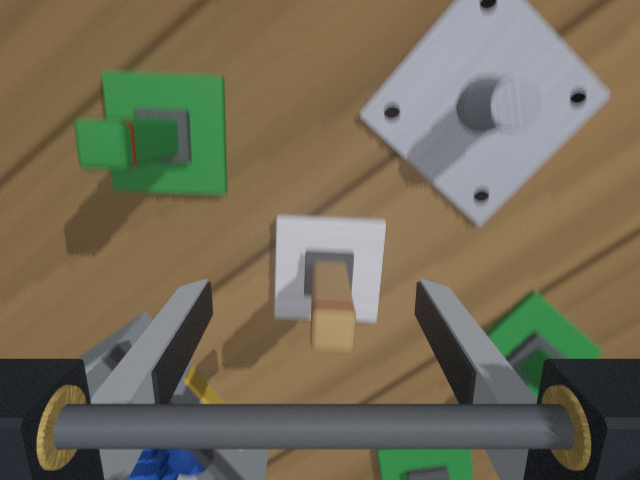

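View pics/t1.png

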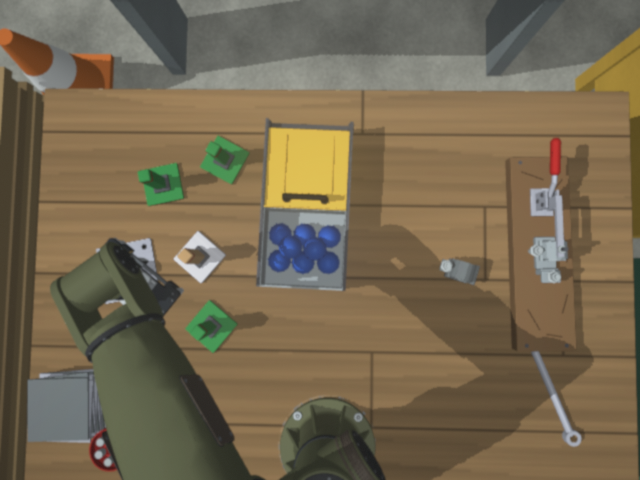

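```bash
python3 - <<'E'
from h import *
s,c=pickle.load(open("w1.pkl","rb"))
im=cv2.cvtColor(c['frame'],cv2.COLOR_RGB2BGR)
cv2.imwrite("pics/c3.png",cv2.resize(im[200:360,260:400],None,fx=3.75,fy=3.75,interpolation=cv2.INTER_CUBIC))
C=[back(c,p,10,s) for p in[(277,215),(385,220),(378,323),(275,318)]]
print(np.array(C).round(1),np.mean(C,0))
for i in range(4):
    d=C[(i+1)%4]-C[i];print(np.linalg.norm(d),np.degrees(np.arctan2(d[1],d[0])))
E
```

```text
[[417.6 344.2  10. ]
 [480.  418.7  10. ]
 [560.6 354.9  10. ]
 [496.1 278.8  10. ]] [488.58587438 349.13842366  10.        ]
97.15384451669631 50.01540008967722
102.7626044171966 -38.35811219869361
99.726457334789 -130.26682897856355
102.2305515802577 140.2089739905251
```

View pics/c3.png

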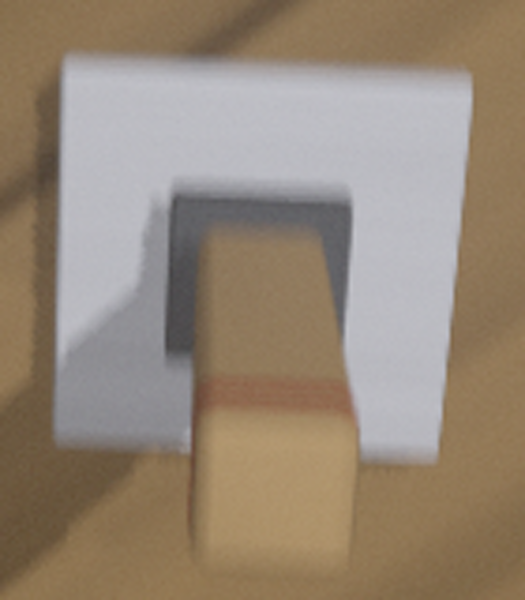

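Call:
{"api": "send_rows", "payload": {"deltas": [[[-0.5, 0.06, 0, -0.01, 0, 0.2], [-0.5, 0.07, 0, -0.01, 0, 0.2], [-0.5, 0.07, 0, -0.01, 0, 0.15], [0, 0, 0, 0, 0, 0]]]}}

```text
clock: 1.45
eef_pos: [487.1, 341.9, 295.6]
eef_rot: [-3.138, -0.001, 2.432]
wrist_force: [-0.4, 0.2, 0.1]
finger_gap: 93.8
```

```bash
python3 - <<'E'
from h import *
from cell import manip,camera
s=manip.read_state()
print(s['eef_pos'],s['eef_rot'])
plan(s,[486,347.5,173],2.435,6)
E
```

```text
[487.08623325 341.93329534 295.63881571] [-3.13811962e+00 -1.09666432e-03  2.43207472e+00]
[0.02, 0.02, 0.51, -0.01, 0.0, 0.0],[0.02, 0.02, 0.51, -0.01, 0.0, 0.0],[0.02, 0.02, 0.51, -0.01, 0.0, 0.0],[0.02, 0.02, 0.51, -0.01, 0.0, 0.0],[0.02, 0.02, 0.51, -0.01, 0.0, 0.0],[0.02, 0.01, 0.51, -0.01, 0.0, 0.0],
```

Call:
{"api": "send_rows", "payload": {"deltas": [[[0.06, 0.04, 0.4, -0.01, 0, 0], [0.06, 0.04, 0.5, -0.01, 0, 0], [0, 0.02, 0.55, 0, 0, 0], [0, 0, 0.55, 0, 0, 0], [0, 0, 0.55, 0, 0, 0], [0, 0, 0.45, 0, 0, 0], [0, 0, 0, 0, 0, 0]]]}}

```text
clock: 2.15
eef_pos: [479.2, 353.2, 171.5]
eef_rot: [-3.14, -0.003, 2.44]
wrist_force: [0.2, -1.1, 0.2]
finger_gap: 94.0
```

```bash
python3 - <<'E'
from h import *
from cell import manip,camera
s=manip.read_state()
print(s['eef_pos'],s['eef_rot'])
plan(s,[486,347.5,173],2.435,2)
c=camera("wrist");cv2.imwrite("pics/w2.png",c["frame"][:,:,::-1])
E
```

```text
[479.15723028 353.2439823  171.54981499] [-3.13990199e+00 -2.64538727e-03  2.43997128e+00]
[-0.11, 0.0, -0.02, -0.01, -0.01, 0.02],[-0.11, 0.0, -0.02, -0.01, -0.01, 0.02],
```

View pics/w2.png

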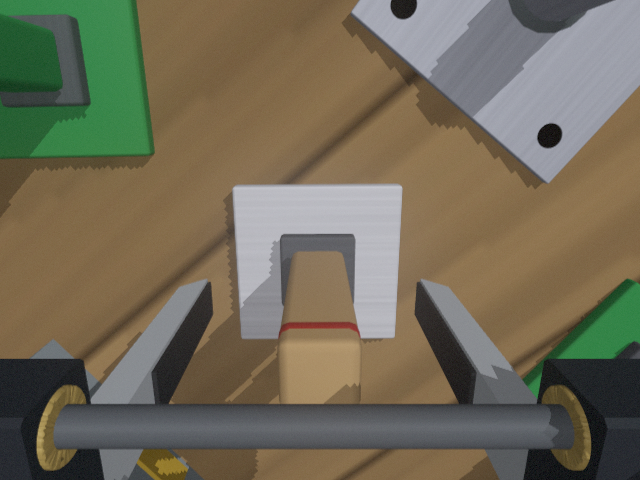

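Call:
{"api": "send_rows", "payload": {"deltas": [[[-0.2, 0, -0.03, 0, 0, 0.03], [0, 0, 0, 0, 0, 0]]]}}

```text
clock: 2.4
eef_pos: [485.9, 349.0, 176.5]
eef_rot: [3.139, -0.001, 2.438]
wrist_force: [-1.5, -0.3, 0.5]
finger_gap: 93.8
```

```bash
python3 - <<'E'
from h import *
from cell import manip,camera
s=manip.read_state()
print(s['eef_pos'],s['eef_rot'])
c=camera("wrist")
s2=dict(s);s2['eef_pos']=np.array([479.16,353.24,171.55]);s2['eef_rot']=[-3.1399,-.002645,2.43997]
C=[back(c,p,10,s2) for p in[(234,186),(402,185),(395,337),(241,338)]]
print(np.array(C).round(1),np.mean(C,0))
for i in range(4):
    d=C[(i+1)%4]-C[i];print(np.linalg.norm(d),np.degrees(np.arctan2(d[1],d[0])))
plan(s,[486,347.5,173],2.435,1)
E
```

```text
[485.91624605 348.96657405 176.46967883] [ 3.13921828e+00 -1.42910727e-03  2.43816684e+00]
[[417.2 345.1  10. ]
 [479.6 419.9  10. ]
 [555.8 357.2  10. ]
 [492.2 280.8  10. ]] [486.20406781 350.76775498  10.        ]
97.46411117436733 50.14814204903168
98.66173727378049 -39.47067445900378
99.41670692295814 -129.73955851218238
98.8629052884744 139.39701367499242
[-0.03, -0.03, 0.09, 0.02, -0.01, 0.03],
```

Call:
{"api": "send_rows", "payload": {"deltas": [[[0, 0, 0.06, 0, 0, 0], [0, 0, 0, 0, 0, 0], [0, 0, 0, 0, 0, 0], [0, 0, 0, 0, 0, 0], [0, 0, 0, 0, 0, 0], [0, 0, 0, 0, 0, 0]]], "jaw": 0, "grip_force": 60}}

```text
clock: 3.05
eef_pos: [486.0, 349.4, 175.7]
eef_rot: [3.137, -0.001, 2.438]
wrist_force: [0.7, 0.6, -0.2]
finger_gap: 49.5
```

Call:
{"api": "send_rows", "payload": {"deltas": [[[0, 0, 0, 0, 0, 0], [0, 0, 0, 0, 0, 0], [0, 0, 0, 0, 0, 0], [0, 0, 0, 0, 0, 0], [0, 0, 0, 0, 0, 0], [0, 0, 0, 0, 0, 0]]]}}

```text
clock: 3.65
eef_pos: [486.0, 349.3, 175.7]
eef_rot: [3.137, -0.001, 2.438]
wrist_force: [0.1, -0.1, 0.3]
finger_gap: 29.2
```

Call:
{"api": "send_rows", "payload": {"deltas": [[[0, 0, -0.3, 0, 0, 0], [0, 0, -0.5, 0, 0, 0], [0, 0, -0.6, 0, 0, 0], [0, 0, -0.6, 0, 0, 0], [0, 0, -0.6, 0, 0, 0], [0, 0, -0.4, 0, 0, 0], [0, 0, 0, 0, 0, 0]]]}}

```text
clock: 4.35
eef_pos: [484.3, 348.1, 300.2]
eef_rot: [-3.139, -0.004, 2.438]
wrist_force: [0.5, 0.8, -5.7]
finger_gap: 29.7
```

```bash
python3 - <<'E'
from h import *
from cell import manip,camera
s=manip.read_state()
print(s['eef_pos'],s['eef_rot'],s['wrist_force'])
c=camera("wrist");cv2.imwrite("pics/w3.png",c["frame"][:,:,::-1])
plan(s,[509,100,310],1.534,12)
E
```

```text
[484.34753396 348.11947755 300.19132807] [-3.13899115 -0.00354198  2.4377413 ] [ 0.47239925  0.83190292 -5.6546949 ]
[-0.37, -0.36, -0.02, 0.0, 0.0, 0.75],[-0.4, -0.33, -0.02, 0.0, 0.0, 0.75],[-0.42, -0.3, -0.02, 0.0, 0.0, 0.75],[-0.44, -0.27, -0.02, 0.0, 0.0, 0.75],[-0.46, -0.23, -0.02, 0.0, 0.0, 0.75],[-0.48, -0.2, -0.02, 0.0, 0.0, 0.75],[-0.49, -0.16, -0.02, 0.0, 0.0, 0.75],[-0.5, -0.12, -0.02, 0.0, 0.0, 0.75],[-0.51, -0.09, -0.02, 0.0, 0.0, 0.75],[-0.52, -0.05, -0.02, 0.0, 0.0, 0.75],[-0.52, -0.01, -0.02, 0.0, 0.0, 0.75],[-0.52, 0.03, -0.02, 0.0, 0.0, 0.75],
```

View pics/w3.png

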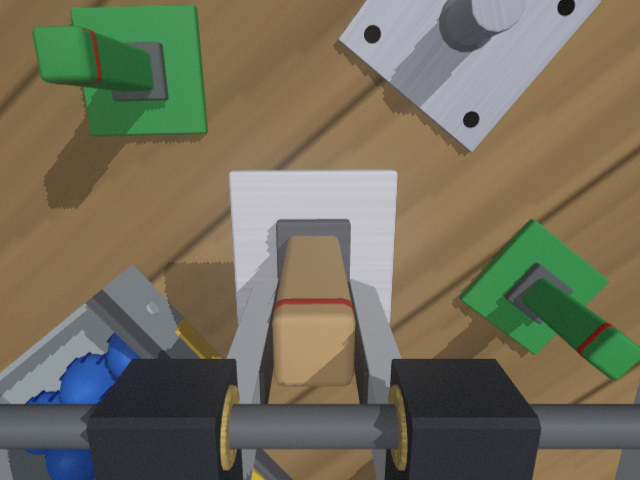

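Call:
{"api": "send_rows", "payload": {"deltas": [[[-0.37, -0.36, -0.02, 0, 0, 0.75], [-0.4, -0.33, -0.02, 0, 0, 0.75], [-0.42, -0.3, -0.02, 0, 0, 0.75], [-0.44, -0.27, -0.02, 0, 0, 0.75], [-0.46, -0.23, -0.02, 0, 0, 0.75], [-0.48, -0.2, -0.02, 0, 0, 0.75], [-0.49, -0.16, -0.02, 0, 0, 0.75], [-0.5, -0.12, -0.02, 0, 0, 0.75], [-0.51, -0.09, -0.02, 0, 0, 0.75], [0, 0, 0, 0, 0, 0]]]}}

```text
clock: 5.4
eef_pos: [497.2, 154.9, 292.7]
eef_rot: [-3.114, 0.004, 1.736]
wrist_force: [0.1, 1.6, -5.1]
finger_gap: 29.6
```

```bash
python3 - <<'E'
from h import *
from cell import manip,camera
s=manip.read_state()
print(s['eef_pos'],s['eef_rot'],s['wrist_force'])
for n in("wrist","side"):
    c=camera(n);cv2.imwrite(f"pics/{n}4.png",c["frame"][:,:,::-1]);pickle.dump((s,c),open(f"{n}4.pkl","wb"))
plan(s,[509,100,300],1.534,4)
E
```

```text
[497.21575089 154.94414106 292.68620943] [-3.11429105  0.00367778  1.73602924] [ 0.06924733  1.60561284 -5.1185058 ]
[-0.35, 0.01, -0.04, -0.07, 0.02, 0.5],[-0.35, 0.03, -0.05, -0.07, 0.02, 0.5],[-0.35, 0.05, -0.05, -0.07, 0.02, 0.5],[-0.34, 0.07, -0.05, -0.07, 0.02, 0.5],
```

View pics/wrist4.png

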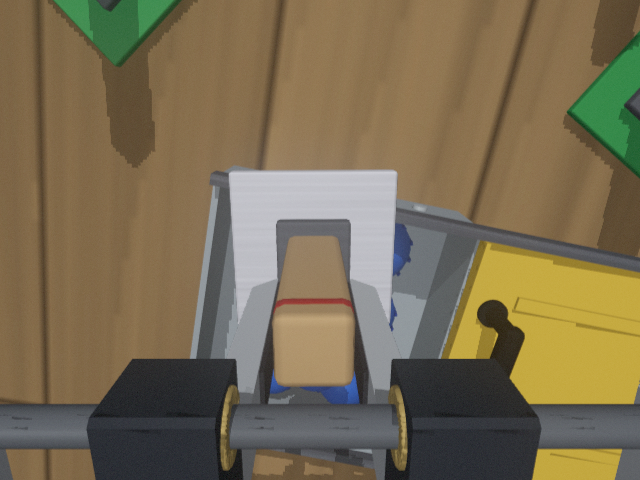

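View pics/side4.png

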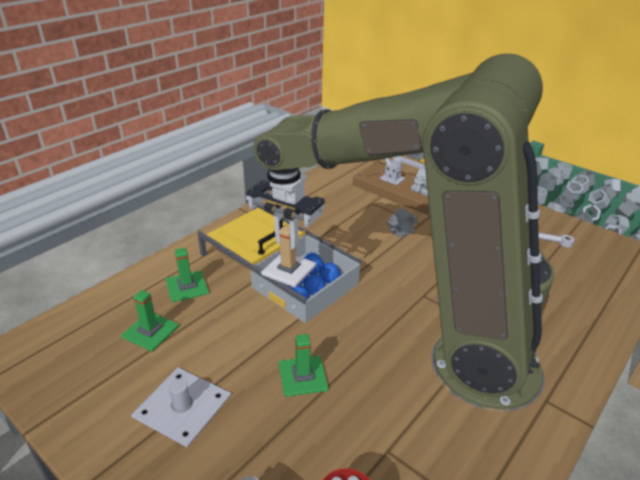

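```bash
python3 - <<'E'
from h import *
s,c=pickle.load(open("wrist4.pkl","rb"))
print(back(c,(213,178),83,s),back(c,(480,243),76,s),back(c,(640,265),83,s),back(c,(230,168),71,s))
E
```

```text
[416.2579752 180.0442713  83.       ] [613.19800278 164.18222892  76.        ] [726.75140293 169.49518393  83.        ] [424.82952967 186.93658754  71.        ]
```

Call:
{"api": "send_rows", "payload": {"deltas": [[[-0.4, 0.02, -0.02, -0.1, 0.02, 0.5], [-0.5, 0.03, -0.02, -0.1, 0.02, 0.5], [-0.55, 0.05, -0.02, -0.05, 0.02, 0.5], [-0.5, 0.05, -0.02, -0.05, 0.02, 0.5], [-0.2, 0, 0, 0, 0, 0], [0, 0, 0, 0, 0, 0]]]}}

```text
clock: 6.1
eef_pos: [509.4, 73.7, 292.5]
eef_rot: [-3.14, -0.004, 1.547]
wrist_force: [-0.2, 0.6, -5.8]
finger_gap: 29.8
```

```bash
python3 - <<'E'
from h import *
from cell import manip,camera
s=manip.read_state()
print(s['eef_pos'],s['eef_rot'],s['wrist_force'])
plan(s,[510,66,280],1.534,2)
E
```

```text
[509.37437115  73.6552912  292.45753954] [-3.13999232 -0.00406307  1.54684847] [-0.24187726  0.56136684 -5.78647896]
[-0.1, 0.01, 0.16, -0.01, -0.02, 0.06],[-0.1, 0.01, 0.16, -0.01, -0.02, 0.06],
```

Call:
{"api": "send_rows", "payload": {"deltas": [[[-0.1, 0.01, 0.16, -0.01, -0.02, 0.06], [-0.1, 0.01, 0.16, 0, -0.02, 0.06], [0, 0, 0.1, 0, 0, 0], [0, 0, 0.1, 0, 0, 0], [0, 0, 0.1, 0, 0, 0]]]}}

```text
clock: 6.6
eef_pos: [509.8, 67.8, 265.4]
eef_rot: [-3.141, -0.0, 1.54]
wrist_force: [-4.0, -3.4, 6.2]
finger_gap: 29.6
```

Call:
{"api": "send_rows", "payload": {"deltas": [[[0, 0, 0.1, 0, 0, 0], [0, 0, 0.1, 0, 0, 0], [0, 0, 0.1, 0, 0, 0]]]}}

```text
clock: 6.9
eef_pos: [510.4, 68.1, 253.7]
eef_rot: [3.139, 0.0, 1.541]
wrist_force: [-0.0, -0.5, -4.4]
finger_gap: 29.4
```

Dropping readily; keep going.

Call:
{"api": "send_rows", "payload": {"deltas": [[[0, 0, 0.1, 0, 0, 0], [0, 0, 0.1, 0, 0, 0], [0, 0, 0.1, 0, 0, 0]]]}}

```text
clock: 7.2
eef_pos: [510.0, 68.1, 240.1]
eef_rot: [3.141, 0.0, 1.541]
wrist_force: [-1.2, -3.5, 0.0]
finger_gap: 29.5
```

```bash
python3 - <<'E'
from h import *
from cell import manip,camera
s=manip.read_state()
print(s['wrist_force'])
for n in("top","side"):
    c=camera(n);im=c["frame"][:,:,::-1]
    im=im[190:310,230:390] if n=="top" else im[170:330,230:390]
    cv2.imwrite(f"pics/{n}5.png",cv2.resize(im,None,fx=4,fy=4,interpolation=cv2.INTER_CUBIC)[:600])
E
```

```text
[-1.17269196 -3.53275753  0.02326192]
```

View pics/top5.png

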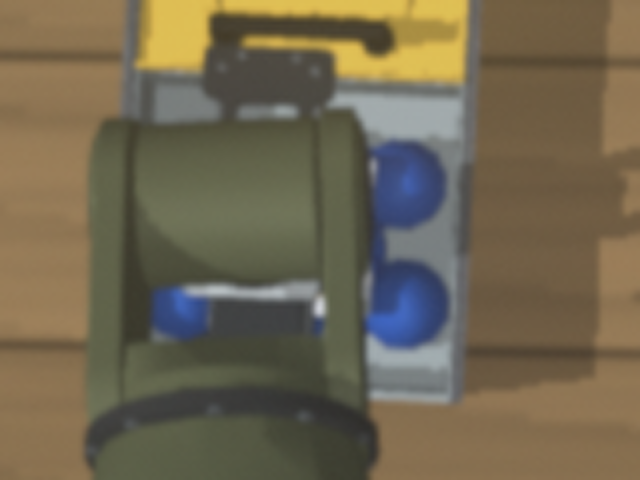

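View pics/side5.png

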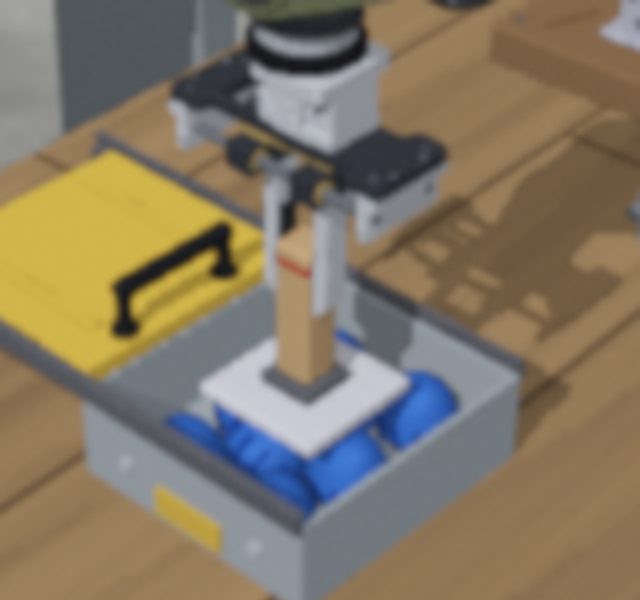

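Call:
{"api": "send_rows", "payload": {"deltas": [[[0, 0, 0.1, 0, 0, 0], [0, 0, 0.1, 0, 0, 0], [0, 0, 0.1, 0, 0, 0]]]}}

```text
clock: 7.6
eef_pos: [513.2, 67.6, 237.9]
eef_rot: [3.126, 0.001, 1.542]
wrist_force: [-7.8, -5.2, 35.9]
finger_gap: 29.7
```

Call:
{"api": "send_rows", "payload": {"deltas": [[[0, 0, 0.05, 0, 0, 0], [0, 0, 0.05, 0, 0, 0]]]}}

```text
clock: 7.8
eef_pos: [514.3, 67.2, 238.4]
eef_rot: [3.119, 0.001, 1.542]
wrist_force: [-5.7, -3.1, 13.8]
finger_gap: 29.9
```

Call:
{"api": "send_rows", "payload": {"deltas": [[[0, 0, -0.4, 0, 0, 0], [0, 0, -0.6, 0, 0, 0], [0, 0, -0.6, 0, 0, 0], [0, 0, -0.3, 0.1, 0, 0], [0.5, 0, 0, 0, 0, 0], [0.8, 0, 0, 0, 0, 0], [0.8, 0, 0, 0, 0, 0], [0.8, 0, 0, 0, 0, 0], [0.8, 0, 0, 0, 0, 0], [0.8, 0, 0, 0, 0, 0]]]}}

```text
clock: 8.8
eef_pos: [518.0, 250.8, 316.0]
eef_rot: [3.13, -0.0, 1.535]
wrist_force: [0.4, -1.0, -5.8]
finger_gap: 29.7
```

```bash
python3 - <<'E'
from h import *
from cell import manip,camera
s=manip.read_state()
print(s['eef_pos'],s['eef_rot'],s['wrist_force'])
for n in("top","side"):
    c=camera(n);pickle.dump(c,open(f"{n}6.pkl","wb"));im=c["frame"][:,:,::-1]
    im=im[190:310,230:390] if n=="top" else im[170:330,230:390]
    cv2.imwrite(f"pics/{n}6.png",cv2.resize(im,None,fx=4,fy=4,interpolation=cv2.INTER_CUBIC)[:600])
E
```

```text
[517.9770406  250.83318807 315.98835156] [ 3.13020991e+00 -4.54530822e-05  1.53540394e+00] [ 0.40922098 -0.99958759 -5.79760426]
```

View pics/top6.png

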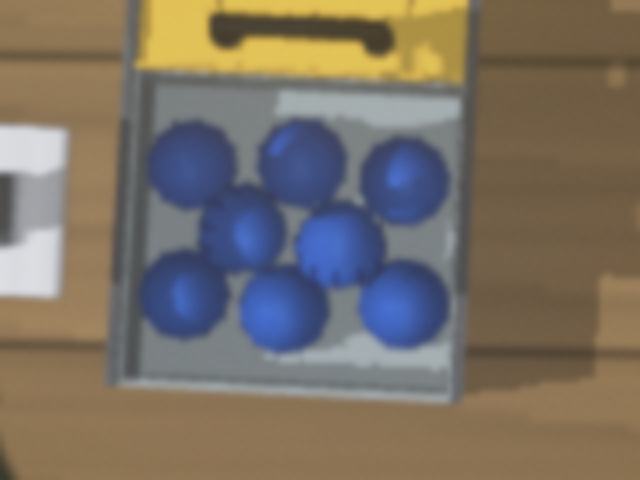

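View pics/side6.png

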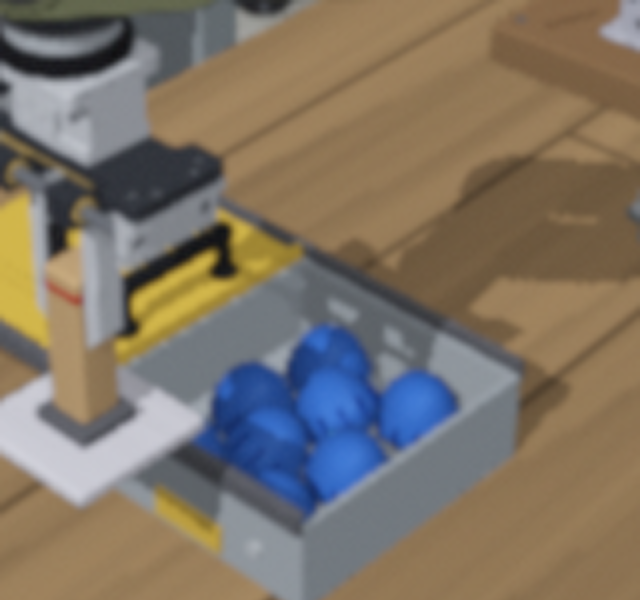

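```bash
python3 - <<'E'
from h import *
t=pickle.load(open("top6.pkl","rb"));d=pickle.load(open("side6.pkl","rb"))
for u,v in[(243,230),(340,245),(405,180),(405,303),(285,308),(302,160),(190,165),(185,293)]:
    for z in(31,45,60):
        P=back(t,(230+u/4,190+v/4),z);q=proj(d,P);print((u,v),z,P[:2].round(1),((q-[230,170])*4).round(0))
from cell import camera,manip
c=camera("wrist");cv2.imwrite("pics/w7.png",c["frame"][:,:,::-1])
im=d["frame"][220:310,270:360,::-1];cv2.imwrite("pics/s7.png",cv2.resize(im,None,fx=6.6,fy=6.6,interpolation=cv2.INTER_CUBIC))
E
```

```text
(243, 230) 31 [512.7 100.8] [267. 450.]
(243, 230) 45 [512.1  99.4] [269. 434.]
(243, 230) 60 [511.5  97.9] [271. 416.]
(340, 245) 31 [503.9  37.3] [338. 411.]
(340, 245) 45 [503.4  36.6] [340. 395.]
(340, 245) 60 [502.9  35.9] [341. 378.]
(405, 180) 31 [547.   -4.5] [331. 359.]
(405, 180) 45 [545.9  -4.6] [332. 343.]
(405, 180) 60 [544.9  -4.8] [334. 327.]
(405, 303) 31 [466.8  -5.7] [419. 405.]
(405, 303) 45 [466.7  -5.8] [420. 389.]
(405, 303) 60 [466.7  -5.9] [421. 372.]
(285, 308) 31 [462.3  72.4] [351. 462.]
(285, 308) 45 [462.3  71.4] [353. 445.]
(285, 308) 60 [462.3  70.2] [354. 427.]
(302, 160) 31 [559.1  63.1] [254. 396.]
(302, 160) 45 [558.   62.1] [256. 380.]
(302, 160) 60 [556.7  61.1] [259. 363.]
(190, 165) 31 [554.8 136.5] [186. 449.]
(190, 165) 45 [553.7 134.6] [188. 432.]
(190, 165) 60 [552.5 132.7] [191. 414.]
(185, 293) 31 [471.  137.9] [276. 505.]
(185, 293) 45 [471.  136.1] [278. 487.]
(185, 293) 60 [470.9 134.1] [280. 468.]
```

View pics/w7.png

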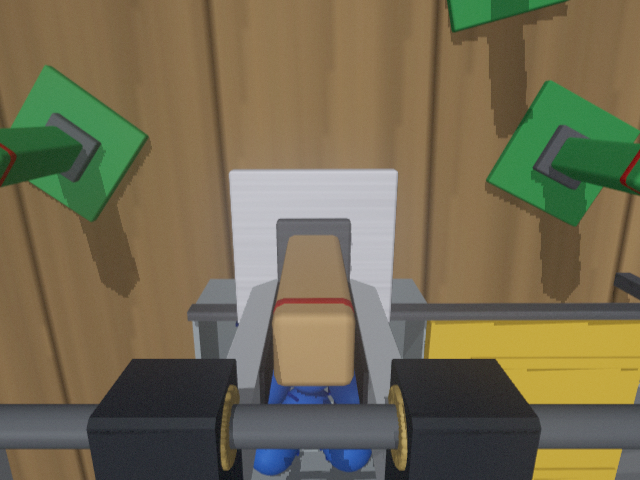

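View pics/s7.png

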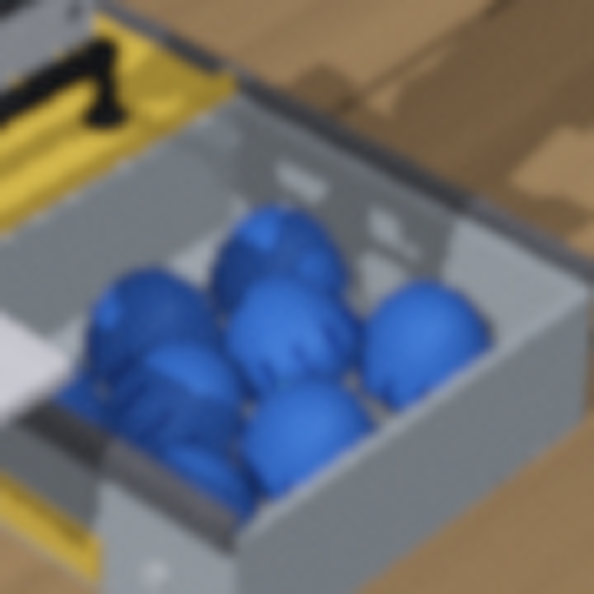

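```bash
python3 - <<'E'
from h import *
from cell import manip,camera
s=manip.read_state()
plan(s,[506,100,300],1.534,5)
E
```

```text
[-0.76, -0.03, 0.08, 0.02, 0.0, 0.01],[-0.76, -0.03, 0.08, 0.02, 0.0, 0.01],[-0.76, -0.03, 0.08, 0.02, 0.0, 0.01],[-0.76, -0.03, 0.08, 0.02, 0.0, 0.01],[-0.76, -0.03, 0.08, 0.02, 0.0, 0.01],
```

Call:
{"api": "send_rows", "payload": {"deltas": [[[-0.76, -0.03, 0.06, 0.02, 0, 0.01], [-0.76, -0.03, 0.06, 0.02, 0, 0.01], [-0.76, -0.03, 0.06, 0.02, 0, 0.01], [-0.76, -0.03, 0.06, 0.02, 0, 0.01], [-0.6, 0, 0.06, 0.03, 0, 0.01], [0, 0, 0, 0, 0, 0]]]}}

```text
clock: 9.55
eef_pos: [506.5, 97.5, 301.4]
eef_rot: [-3.139, 0.001, 1.532]
wrist_force: [0.2, 0.5, -5.7]
finger_gap: 29.8
```

```bash
python3 - <<'E'
from h import *
from cell import manip,camera
s=manip.read_state()
print(s['eef_pos'],s['eef_rot'])
plan(s,[510,98,255],1.534,3)
E
```

```text
[506.47888455  97.5308107  301.36298338] [-3.13907780e+00  1.11937347e-03  1.53209407e+00]
[0.01, 0.03, 0.39, -0.01, 0.0, -0.01],[0.01, 0.03, 0.39, -0.01, 0.0, -0.01],[0.01, 0.03, 0.39, -0.01, 0.0, -0.01],
```

Call:
{"api": "send_rows", "payload": {"deltas": [[[0, 0.03, 0.4, 0, 0, 0], [0, 0.03, 0.4, 0, 0, 0], [0, 0.03, 0.38, 0, 0, 0], [0, 0, 0.1, 0, 0, 0], [0, 0, 0.1, 0, 0, 0]]]}}

```text
clock: 10.05
eef_pos: [510.1, 95.0, 245.7]
eef_rot: [3.141, 0.0, 1.527]
wrist_force: [0.3, 0.0, -6.0]
finger_gap: 29.7
```

Call:
{"api": "send_rows", "payload": {"deltas": [[[0, 0, 0.1, 0, 0, 0], [0, 0, 0.1, 0, 0, 0]]]}}

```text
clock: 10.25
eef_pos: [510.3, 95.1, 238.1]
eef_rot: [3.14, 0.0, 1.527]
wrist_force: [-1.4, -0.3, 10.6]
finger_gap: 29.6
```

Call:
{"api": "send_rows", "payload": {"deltas": [[[0, 0, 0.08, 0, 0, 0], [0, 0, 0.08, 0, 0, 0]]]}}

```text
clock: 10.45
eef_pos: [512.1, 95.1, 237.7]
eef_rot: [3.131, -0.0, 1.528]
wrist_force: [-10.3, -5.6, 31.2]
finger_gap: 29.8
```

Call:
{"api": "send_rows", "payload": {"deltas": [[[0, 0, 0.1, 0, 0, 0], [0, 0, 0.1, 0, 0, 0]]]}}

```text
clock: 10.65
eef_pos: [514.3, 94.4, 237.8]
eef_rot: [3.119, 0.001, 1.528]
wrist_force: [-8.7, -5.9, 32.1]
finger_gap: 29.2
```

Call:
{"api": "send_rows", "payload": {"deltas": [[[0, -0.2, -0.1, 0.2, 0, 0], [0.2, -0.2, 0.12, 0, 0, 0], [-0.2, 0, 0.12, 0, 0, 0], [-0.2, 0, 0.12, 0, 0, 0], [0.2, 0, 0.12, 0, 0, 0], [0.2, 0, 0.12, 0, 0, 0]]]}}

```text
clock: 11.25
eef_pos: [505.1, 106.1, 235.9]
eef_rot: [3.097, -0.006, 1.529]
wrist_force: [-10.7, -8.4, 30.1]
finger_gap: 29.7
```

Call:
{"api": "send_rows", "payload": {"deltas": [[[0, 0, -0.4, 0.2, 0, 0], [0, 0, -0.6, 0.2, 0, 0], [0, 0, -0.6, 0, 0, 0], [0.3, 0, -0.2, 0, 0, 0], [0.8, 0, 0, 0, 0, 0], [0.8, 0, 0, 0, 0, 0], [0.8, 0, 0, 0, 0, 0], [0.8, 0, 0, 0, 0, 0], [0.8, 0, 0, 0, 0, 0]]]}}

```text
clock: 12.15
eef_pos: [506.0, 288.3, 303.3]
eef_rot: [-3.138, -0.006, 1.527]
wrist_force: [0.7, -0.9, -5.9]
finger_gap: 29.8
```

```bash
cat > look.py <<'E'
import sys
from h import *
from cell import manip,camera
k=sys.argv[1]
s=manip.read_state()
print(s['eef_pos'],s['eef_rot'],s['wrist_force'])
t=camera("top");d=camera("side");pickle.dump((t,d),open(f"ts{k}.pkl","wb"))
a=cv2.resize(t["frame"][205:295,253:353,::-1],None,fx=6,fy=6,interpolation=cv2.INTER_CUBIC)
cv2.imwrite(f"pics/top{k}.png",a)
cv2.imwrite(f"pics/side{k}.png",cv2.resize(d["frame"][220:310,270:370,::-1],None,fx=6,fy=6,interpolation=cv2.INTER_CUBIC))
E
python3 look.py 8
```

```text
[505.95888378 288.28562417 303.32277484] [-3.13816662 -0.00562912  1.5270922 ] [ 0.70453682 -0.87900782 -5.88725656]
```

View pics/top8.png

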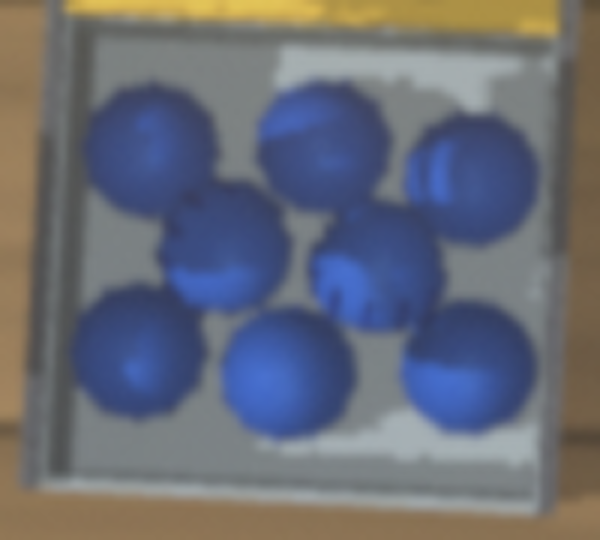

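View pics/side8.png

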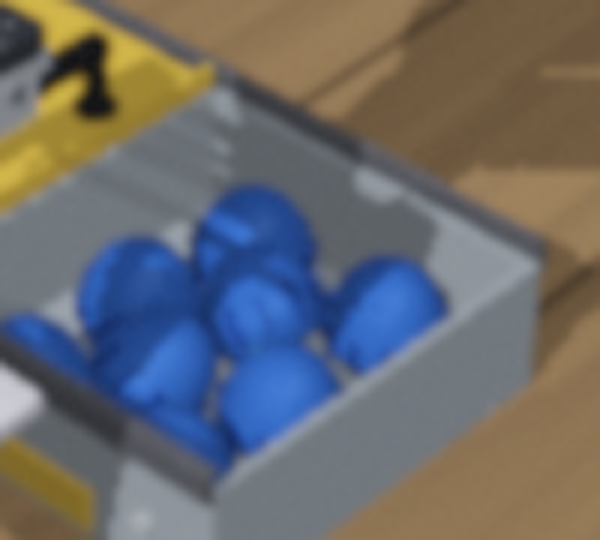

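```bash
cat > tri.py <<'E'
import sys
from h import *
def tri(k,L):
    t,d=pickle.load(open(f"ts{k}.pkl","rb"))
    for (a,b),(e,f) in L:
        rows=[];rhs=[]
        for c,uv in((t,(253+a/6,205+b/6)),(d,(270+e/6,220+f/6))):
            Rm,p=pose(c);v=Rm@np.linalg.inv(c['camera_matrix'])@[uv[0],uv[1],1];v/=np.linalg.norm(v)
            N=np.eye(3)-np.outer(v,v);rows.append(N);rhs.append(N@p)
        P=np.linalg.lstsq(np.vstack(rows),np.hstack(rhs),rcond=None)[0];print((a,b),P.round(1))
E
python3 - <<'E'
from tri import tri
tri(8,[((225,245),(158,360)),((376,265),(260,300)),((288,373),(278,400)),((468,367),(388,315)),((323,147),(254,240)),((151,150),(138,295))])
E
```

```text
(225, 245) [516.1 100.4  37.8]
(376, 265) [509.5  35.6  37.1]
(288, 373) [463.3  74.5  27.4]
(468, 367) [465.9  -4.8  27.3]
(323, 147) [538.3  43.5  66.3]
(151, 150) [538.3 116.7  77.4]
```

```bash
python3 - <<'E'
from h import *
from cell import manip,camera
s=manip.read_state()
plan(s,[508,38,300],1.534,8)
E
```

```text
[-0.79, 0.04, 0.0, -0.01, -0.01, 0.0],[-0.79, 0.04, 0.0, -0.01, -0.01, 0.0],[-0.79, 0.04, 0.0, -0.01, -0.01, 0.0],[-0.79, 0.04, 0.01, -0.01, -0.01, 0.0],[-0.79, 0.04, 0.01, -0.01, -0.01, 0.0],[-0.79, 0.04, 0.01, -0.01, -0.01, 0.0],[-0.79, 0.04, 0.01, -0.01, -0.01, 0.0],[-0.79, 0.04, 0.01, -0.01, -0.01, 0.0],
```

Call:
{"api": "send_rows", "payload": {"deltas": [[[-0.79, 0.03, 0, 0, -0.01, 0], [-0.79, 0.03, 0, 0, -0.01, 0], [-0.79, 0.03, 0, 0, -0.01, 0], [-0.79, 0.03, 0, 0, -0.01, 0], [-0.79, 0.03, 0, 0, -0.01, 0], [-0.79, 0.03, 0, 0, -0.01, 0], [-0.79, 0.03, 0, 0, -0.01, 0], [-0.5, 0.03, 0, 0, 0, 0], [0, 0, 0, 0, 0, 0]]]}}

```text
clock: 13.15
eef_pos: [500.5, 46.6, 289.8]
eef_rot: [-3.124, 0.003, 1.537]
wrist_force: [-0.5, 0.9, -4.9]
finger_gap: 29.7
```

Call:
{"api": "send_rows", "payload": {"deltas": [[[0, 0, 0.4, 0, 0, 0], [0, 0, 0.4, 0, 0, 0], [0, 0, 0.4, 0, 0, 0], [0, 0, 0.15, 0, 0, 0]]]}}

```text
clock: 13.55
eef_pos: [500.1, 48.6, 235.8]
eef_rot: [-3.132, 0.003, 1.536]
wrist_force: [-10.3, -12.0, 69.6]
finger_gap: 29.7
```

Call:
{"api": "send_rows", "payload": {"deltas": [[[0, 0, 0, 0, 0, 0]]]}}

```text
clock: 13.65
eef_pos: [500.6, 49.2, 236.9]
eef_rot: [-3.135, 0.004, 1.537]
wrist_force: [-0.4, -0.5, -0.3]
finger_gap: 29.7
```

Call:
{"api": "send_rows", "payload": {"deltas": [[[0, 0, 0.05, 0, 0, 0], [0.2, 0, 0.1, 0, 0, 0], [0, -0.2, 0.1, 0, 0, 0], [-0.2, 0, 0.1, 0, 0, 0], [0, 0.2, 0.1, 0, 0, 0]]]}}

```text
clock: 14.15
eef_pos: [506.1, 49.9, 235.3]
eef_rot: [3.115, 0.01, 1.539]
wrist_force: [-17.8, -11.0, 53.7]
finger_gap: 29.9
```

Lift off and look.

Call:
{"api": "send_rows", "payload": {"deltas": [[[0, 0, -0.4, 0.1, 0, 0], [0, 0, -0.6, 0.1, 0, 0], [0, 0, -0.6, 0.1, 0, 0], [0.3, 0, -0.2, 0, -0.1, 0], [0.8, 0, 0, 0, 0, 0], [0.8, 0, 0, 0, 0, 0], [0.8, 0, 0, 0, 0, 0], [0.8, 0, 0, 0, 0, 0], [0.8, 0, 0, 0, 0, 0], [0.8, 0, 0, 0, 0, 0]]]}}

```text
clock: 15.15
eef_pos: [508.4, 267.3, 301.9]
eef_rot: [-3.134, 0.019, 1.537]
wrist_force: [-0.0, -0.7, -6.4]
finger_gap: 29.5
```

```bash
python3 look.py 9
```

```text
[508.3955861  267.32364247 301.91354513] [-3.13423048  0.01938423  1.53714988] [-0.01284408 -0.65240904 -6.35502856]
```

View pics/top9.png

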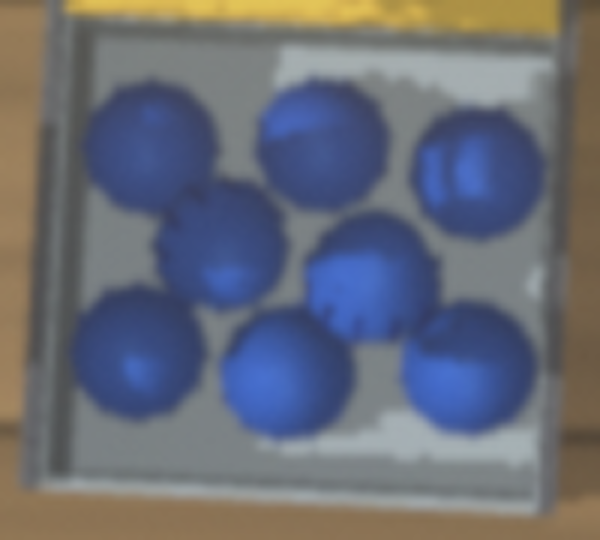

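View pics/side9.png

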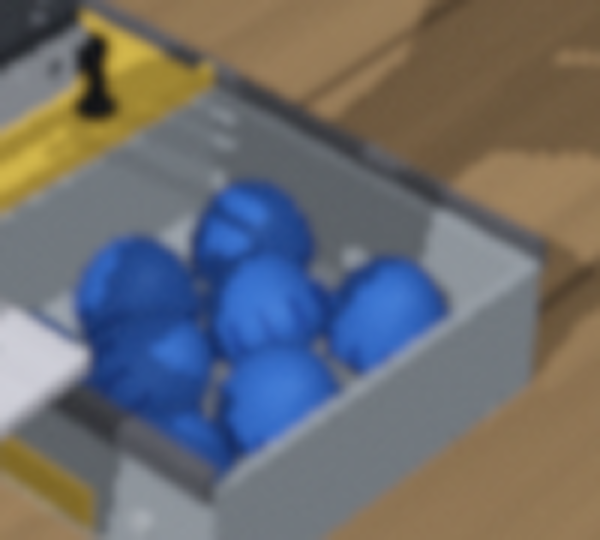

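```bash
python3 - <<'E'
from tri import tri
tri(9,[((222,243),(152,362)),((372,277),(267,306)),((288,373),(278,400)),((468,367),(388,315)),((476,173),(254,236)),((322,145),(138,295))])
from h import *
from cell import manip
plan(manip.read_state(),[488,340,300],2.0,10)
E
```

```text
(222, 243) [517.4 102.1  36.9]
(372, 277) [504.1  37.2  37.3]
(288, 373) [463.3  74.5  27.4]
(468, 367) [465.9  -4.8  27.3]
(476, 173) [550.4  -7.1  28.8]
(322, 145) [562.4  60.9  26.8]
[0.18, -0.06, 0.0, -0.01, 0.02, -0.46],[0.18, -0.05, 0.0, -0.01, 0.02, -0.46],[0.18, -0.04, 0.0, -0.01, 0.02, -0.46],[0.18, -0.03, 0.0, -0.01, 0.02, -0.46],[0.18, -0.02, 0.0, -0.01, 0.02, -0.46],[0.18, -0.01, 0.0, -0.01, 0.02, -0.46],[0.18, -0.01, 0.0, -0.01, 0.02, -0.46],[0.18, 0.0, 0.0, -0.01, 0.02, -0.46],[0.18, 0.01, 0.0, -0.01, 0.02, -0.46],[0.18, 0.02, 0.0, -0.01, 0.02, -0.46],
```

Call:
{"api": "send_rows", "payload": {"deltas": [[[0.4, -0.1, 0, 0, 0.1, 0], [0.5, -0.1, 0, 0, 0.1, 0], [0.5, -0.1, 0, 0, 0, 0], [0, 0, 0.4, 0, 0, 0], [0, 0, 0.6, 0, 0, 0], [0, 0, 0.6, 0, 0, 0], [0, 0, 0.6, 0, 0, 0], [0, 0, 0.5, 0, 0, 0], [0, 0, 0, 0, 0, 0]]]}}

```text
clock: 16.15
eef_pos: [490.2, 332.1, 183.0]
eef_rot: [-3.127, 0.001, 1.544]
wrist_force: [0.1, 0.7, -6.1]
finger_gap: 29.9
```

```bash
python3 - <<'E'
from h import *
from cell import manip
s=manip.read_state()
print(s['eef_pos'],s['eef_rot'])
plan(s,[490,325,s['eef_pos'][2]],s['eef_rot'][2],1)
E
```

```text
[490.155848   332.08409285 183.01914433] [-3.12690434e+00  9.74622273e-04  1.54445436e+00]
[-0.18, 0.0, 0.0, -0.15, 0.01, 0.0],
```

Call:
{"api": "send_rows", "payload": {"deltas": [[[0, 0, 0.06, -0.15, 0, 0], [0, 0, 0.06, 0, 0, 0], [0, 0, 0.04, 0, 0, 0], [0, 0, 0.04, 0, 0, 0]]]}}

```text
clock: 16.55
eef_pos: [490.3, 332.9, 177.4]
eef_rot: [3.137, -0.001, 1.545]
wrist_force: [-3.4, -4.2, 7.3]
finger_gap: 29.5
```

Call:
{"api": "send_rows", "payload": {"deltas": [[[0, 0, 0, 0, 0, 0], [0, 0, 0, 0, 0, 0], [0, 0, 0, 0, 0, 0], [0, 0, 0, 0, 0, 0], [0, 0, 0, 0, 0, 0], [0, 0, 0, 0, 0, 0], [0, 0, 0, 0, 0, 0], [0, 0, 0, 0, 0, 0]]], "jaw": 1}}

```text
clock: 17.35
eef_pos: [491.6, 333.5, 180.7]
eef_rot: [3.132, -0.004, 1.545]
wrist_force: [-0.3, 0.5, 0.4]
finger_gap: 90.3
```

Call:
{"api": "send_rows", "payload": {"deltas": [[[0, 0, 0, 0, 0, 0], [0, 0, -0.4, 0, 0, 0], [0, 0, -0.8, 0, 0, 0], [0, 0, -0.8, 0, 0, 0], [0, 0, -0.8, 0, 0, 0], [0, 0, -0.3, 0, 0, 0], [0, 0, 0, 0, 0, 0]]]}}

```text
clock: 18.05
eef_pos: [489.9, 332.8, 307.3]
eef_rot: [3.135, -0.002, 1.544]
wrist_force: [0.4, -0.1, 0.2]
finger_gap: 93.3
```

```bash
python3 look.py 10;python3 - <<'E'
from cell import camera,manip
from h import *
s=manip.read_state()
c=camera("wrist");cv2.imwrite("pics/w10.png",c["frame"][:,:,::-1])
plan(s,[630,62,300],1.534,10)
E
```

```text
[489.91749768 332.75188795 307.29552897] [ 3.13465997e+00 -2.29101064e-03  1.54444219e+00] [ 0.35709362 -0.14169703  0.22772175]
[-0.67, 0.37, 0.01, 0.0, 0.0, 0.01],[-0.67, 0.37, 0.01, 0.0, 0.0, 0.01],[-0.67, 0.37, 0.01, 0.0, 0.0, 0.01],[-0.67, 0.37, 0.01, 0.0, 0.0, 0.01],[-0.67, 0.37, 0.01, 0.0, 0.0, 0.01],[-0.67, 0.37, 0.01, 0.0, 0.0, 0.01],[-0.66, 0.37, 0.01, 0.0, 0.0, 0.01],[-0.66, 0.37, 0.01, 0.0, 0.0, 0.01],[-0.66, 0.37, 0.01, 0.0, 0.0, 0.01],[-0.66, 0.37, 0.01, 0.0, 0.0, 0.01],
```

View pics/w10.png

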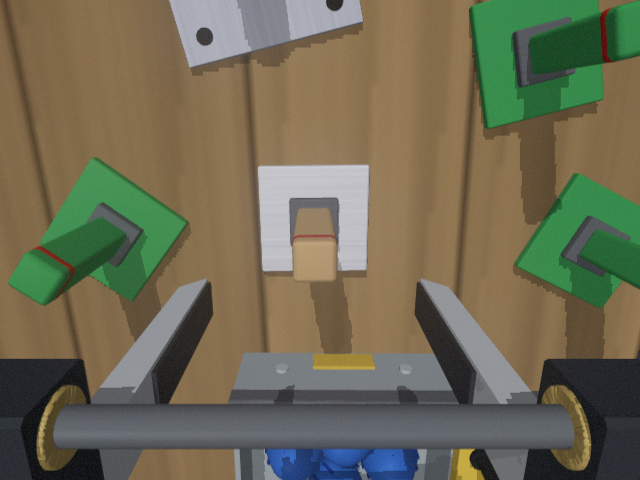

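View pics/side10.png

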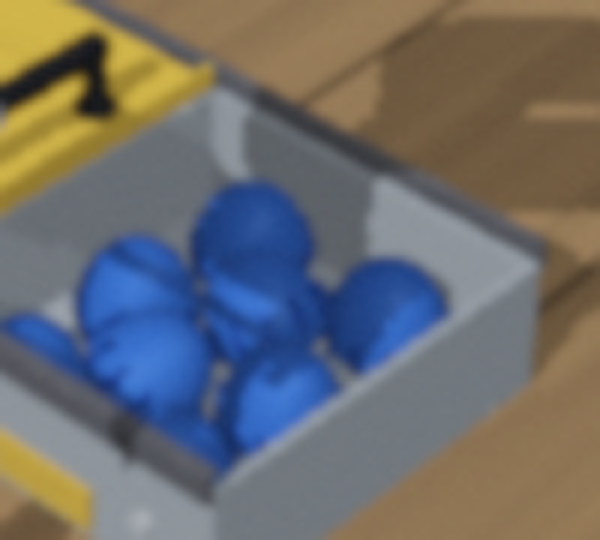

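Call:
{"api": "send_rows", "payload": {"deltas": [[[-0.67, 0.35, 0, 0, 0, 0.01], [-0.67, 0.35, 0, 0, 0, 0.01], [-0.67, 0.35, 0, 0, 0, 0.01], [-0.67, 0.35, 0, 0, 0, 0.01], [-0.67, 0.35, 0, 0, 0, 0.01], [-0.67, 0.35, 0, 0, 0, 0.01], [-0.67, 0.35, 0, 0, 0, 0.01], [-0.67, 0.35, 0, 0, 0, 0.01], [-0.67, 0.35, 0, 0, 0, 0.01], [0, 0, 0, 0, 0, 0]]]}}

```text
clock: 19.2
eef_pos: [609.8, 78.0, 285.4]
eef_rot: [-3.12, 0.007, 1.538]
wrist_force: [-1.1, -0.1, -0.3]
finger_gap: 94.0
```

```bash
python3 - <<'E'
from cell import camera,manip
from h import *
s=manip.read_state();print(s['eef_pos'],s['eef_rot'])
c=camera("wrist");cv2.imwrite("pics/w11.png",c["frame"][:,:,::-1]);pickle.dump((s,c),open("w11.pkl","wb"))
plan(s,[632,59,250],1.534,3)
E
```

```text
[609.82035919  77.99638079 285.44032463] [-3.11950164  0.00718305  1.53784807]
[-0.15, 0.2, 0.29, -0.07, 0.02, 0.01],[-0.15, 0.19, 0.29, -0.07, 0.02, 0.01],[-0.15, 0.19, 0.29, -0.07, 0.02, 0.01],
```

View pics/w11.png

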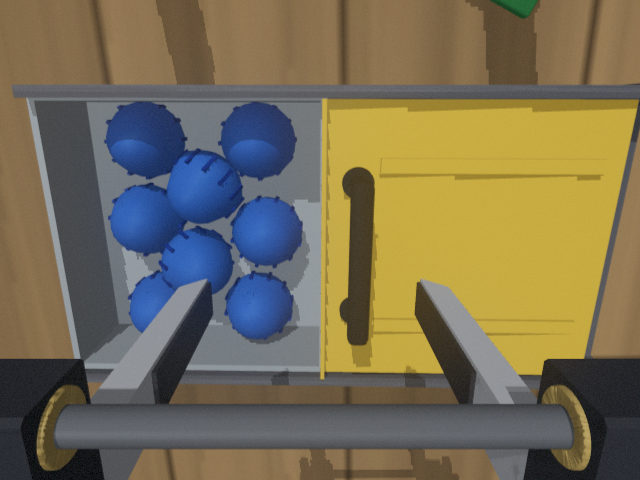

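```bash
python3 - <<'E'
from h import *
s,c=pickle.load(open("w11.pkl","rb"))
for p in[(361,183),(358,340)]:print(back(c,p,119,s))
t,d=pickle.load(open("ts9.pkl","rb"))
def tri(a,w):
    r=[];h=[]
    for cc,uv,ss in((t,(253+a[0]/6,205+a[1]/6),None),(c,w,s)):
        Rm,p=pose(cc,ss);v=Rm@np.linalg.inv(cc['camera_matrix'])@[uv[0],uv[1],1];v/=np.linalg.norm(v)
        N=np.eye(3)-np.outer(v,v);r.append(N);h.append(N@p)
    print(a,np.linalg.lstsq(np.vstack(r),np.hstack(h),rcond=None)[0].round(1))
tri((222,243),(205,186));tri((372,277),(197,262));tri((322,145),(267,231));tri((151,147),(258,140));tri((288,373),(146,218));tri((138,352),(146,139));tri((476,173),(259,305))
im=c['frame'][80:360,80:320,::-1];cv2.imwrite("pics/c11.png",cv2.resize(im,None,fx=2.1,fy=2.1))
E
```

```text
[635.25855491 118.7255174  119.        ]
[633.199786    14.50938688 119.        ]
(222, 243) [517.5 103.8  29. ]
(372, 277) [503.4  38.2  27.9]
(322, 145) [562.7  61.2  14.7]
(151, 147) [560.5 137.9  12.3]
(288, 373) [460.9  75.3  18.3]
(138, 352) [469.6 141.5  16.7]
(476, 173) [551.2  -7.3  18.5]
```

View pics/c11.png

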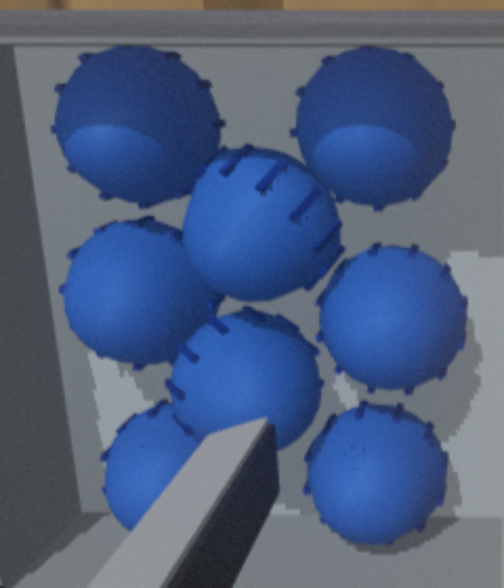

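Call:
{"api": "send_rows", "payload": {"deltas": [[[-0.1, 0.2, 0.4, -0.07, 0.02, 0], [-0.1, 0.2, 0.5, -0.07, 0.02, 0], [-0.1, 0.15, 0.5, -0.05, 0.02, 0], [0, 0, 0.3, 0, 0, 0], [0, 0, 0, 0, 0, 0]]]}}

```text
clock: 19.75
eef_pos: [628.0, 70.7, 210.4]
eef_rot: [-3.132, 0.0, 1.542]
wrist_force: [0.6, 0.5, -0.3]
finger_gap: 94.1
```

```bash
python3 - <<'E'
from cell import camera,manip
from h import *
s=manip.read_state();print(s['eef_pos'],s['eef_rot'])
c=camera("wrist");cv2.imwrite("pics/w12.png",c["frame"][:,:,::-1])
plan(s,[634,64,190],1.54,3)
E
```

```text
[627.95794427  70.73460036 210.43153147] [-3.13243948e+00  2.59111982e-04  1.54172529e+00]
[-0.05, 0.05, 0.17, -0.03, 0.0, 0.01],[-0.05, 0.05, 0.17, -0.03, 0.0, 0.01],[-0.05, 0.05, 0.17, -0.03, 0.0, 0.01],
```

View pics/w12.png

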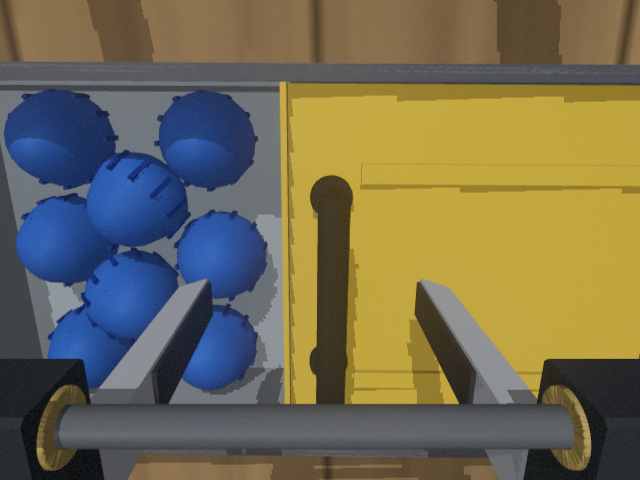

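Call:
{"api": "send_rows", "payload": {"deltas": [[[-0.05, 0.06, 0.17, -0.03, 0, 0], [-0.05, 0.05, 0.17, -0.03, 0, 0], [-0.05, 0.05, 0.17, -0.03, 0, 0], [0, 0, 0, 0, 0, 0]]]}}

```text
clock: 20.2
eef_pos: [634.9, 65.3, 191.9]
eef_rot: [3.137, -0.0, 1.543]
wrist_force: [-0.6, 0.9, -0.3]
finger_gap: 94.1
```

Call:
{"api": "send_rows", "payload": {"deltas": [[[0, 0, 0, 0, 0, 0], [0, 0, 0, 0, 0, 0], [0, 0, 0, 0, 0, 0], [0, 0, 0, 0, 0, 0], [0, 0, 0, 0, 0, 0], [0, 0, 0, 0, 0, 0], [0, 0, 0, 0, 0, 0], [0, 0, 0, 0, 0, 0], [0, 0, 0, 0, 0, 0], [0, 0, 0, 0, 0, 0]]], "jaw": 0, "grip_force": 40}}

```text
clock: 21.2
eef_pos: [635.2, 65.3, 193.1]
eef_rot: [3.135, -0.0, 1.543]
wrist_force: [-0.9, 0.6, -0.0]
finger_gap: 17.5
```

Call:
{"api": "send_rows", "payload": {"deltas": [[[0, 0, 0, 0, 0, 0], [0, 0, 0, 0, 0, 0], [0, -0.1, 0, 0, 0, 0], [0, -0.2, 0, 0, 0, 0], [0, -0.3, 0, 0, 0, 0], [0, -0.3, 0, 0, 0, 0]]]}}

```text
clock: 21.8
eef_pos: [601.1, 66.4, 193.0]
eef_rot: [3.125, -0.002, 1.542]
wrist_force: [8.9, 1.4, -2.6]
finger_gap: 13.7
```

Moving with about 9 N. Continue.

Call:
{"api": "send_rows", "payload": {"deltas": [[[0, -0.35, 0, 0.05, 0, 0], [0, -0.35, 0, 0.05, 0, 0], [0, -0.35, 0, 0.05, 0, 0], [0, -0.35, 0, 0.05, 0, 0], [0, -0.35, 0, 0.05, 0, 0], [0, -0.35, 0, 0.05, 0, 0], [0, -0.35, 0, 0.05, 0, 0], [0, -0.35, 0, 0.05, 0, 0]]]}}

```text
clock: 22.6
eef_pos: [489.8, 70.0, 193.0]
eef_rot: [-3.138, -0.004, 1.541]
wrist_force: [8.4, 1.1, -7.7]
finger_gap: 13.8
```

```bash
python3 - <<'E'
from cell import camera,manip
s=manip.read_state();print(s['eef_pos'],s['eef_rot'],s['wrist_force'],s['moment'])
E
```

```text
[489.76541894  70.04460904 193.02083509] [-3.13819076 -0.00401558  1.54119533] [ 8.35308428  1.109927   -7.66141055] [ 0.06422734 -1.66348883 -0.03559731]
```

Call:
{"api": "send_rows", "payload": {"deltas": [[[0, -0.3, 0.02, 0, 0, 0], [0, -0.3, 0.02, 0, 0, 0], [0, -0.3, 0.02, 0, 0, 0], [0, -0.2, 0, 0, 0, 0]]]}}

```text
clock: 23.0
eef_pos: [447.3, 71.4, 193.0]
eef_rot: [3.13, -0.005, 1.541]
wrist_force: [7.6, 1.2, -13.2]
finger_gap: 13.6
```

Call:
{"api": "send_rows", "payload": {"deltas": [[[0, -0.12, 0, 0, 0, 0], [0, -0.12, 0, 0, 0, 0]]]}}

```text
clock: 23.2
eef_pos: [437.7, 71.7, 193.0]
eef_rot: [3.126, -0.005, 1.541]
wrist_force: [8.1, 1.0, -6.2]
finger_gap: 13.5
```

Call:
{"api": "send_rows", "payload": {"deltas": [[[0, -0.12, 0, 0.05, 0, 0], [0, -0.12, 0, 0.05, 0, 0]]]}}

```text
clock: 23.4
eef_pos: [433.0, 71.8, 193.4]
eef_rot: [3.116, -0.006, 1.541]
wrist_force: [69.8, -2.7, -53.1]
finger_gap: 13.5
```

Call:
{"api": "send_rows", "payload": {"deltas": [[[0, -0.12, 0, 0.02, 0, 0]]]}}

```text
clock: 23.5
eef_pos: [432.1, 71.7, 193.3]
eef_rot: [3.104, -0.007, 1.54]
wrist_force: [53.0, 1.0, -46.3]
finger_gap: 13.8
```

Call:
{"api": "send_rows", "payload": {"deltas": [[[0, -0.12, 0, 0.02, 0, 0], [0, -0.12, 0, 0.02, 0, 0]]]}}

```text
clock: 23.7
eef_pos: [430.2, 71.6, 193.3]
eef_rot: [3.08, -0.009, 1.539]
wrist_force: [53.0, 1.1, -43.8]
finger_gap: 14.0
```

Call:
{"api": "send_rows", "payload": {"deltas": [[[0, 0.05, 0, 0.1, 0, 0], [0, 0, 0, 0, 0, 0], [0, 0, 0, 0, 0, 0], [0, 0, 0, 0, 0, 0], [0, 0, 0, 0, 0, 0], [0, 0, 0, 0, 0, 0], [0, 0, 0, 0, 0, 0], [0, 0, 0, 0, 0, 0], [0, 0, 0, 0, 0, 0]]], "jaw": 1}}

```text
clock: 24.6
eef_pos: [432.0, 71.5, 193.8]
eef_rot: [3.088, -0.009, 1.54]
wrist_force: [-0.0, 0.0, 1.1]
finger_gap: 82.8
```

Call:
{"api": "send_rows", "payload": {"deltas": [[[0, 0, 0, 0, 0, 0], [0, 0, -0.3, 0, 0, 0], [0, 0, -0.8, 0, 0, 0], [0, 0, -0.8, 0, 0, 0], [0, 0, -0.8, 0, 0, 0], [0.8, 0, -0.8, 0, 0, 0], [0.9, 0, -0.3, 0, 0, 0], [0.9, 0, 0, 0, 0, 0], [0.9, 0, 0, 0, 0, 0], [0, 0, 0, 0, 0, 0]]]}}

```text
clock: 25.6
eef_pos: [426.3, 214.3, 361.7]
eef_rot: [3.083, -0.012, 1.536]
wrist_force: [-0.3, -0.3, 0.2]
finger_gap: 94.2
```

```bash
python3 - <<'E'
from cell import camera,manip
from h import *
s=manip.read_state();print(s['eef_pos'],s['wrist_force'],s['clock'])
for n in("top","side","wrist"):
    c=camera(n);cv2.imwrite(f"pics/{n}13.png",c["frame"][:,:,::-1]);pickle.dump((s,c),open(f"{n}13.pkl","wb"))
E
```

```text
[426.25666166 214.33151369 361.66073272] [-0.31216842 -0.32427037  0.21764874] 25.6
```

View pics/top13.png

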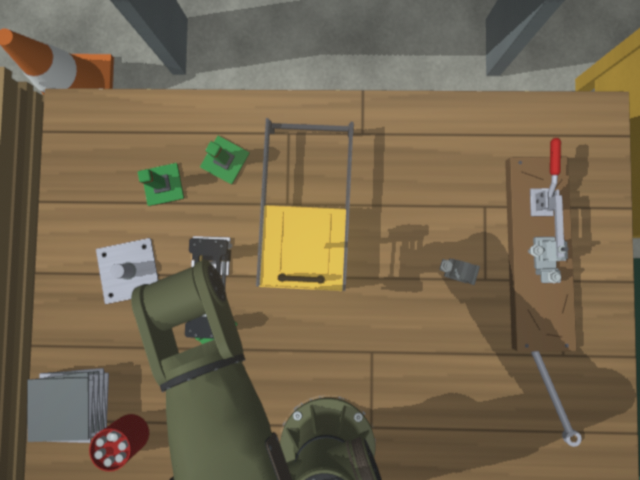

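View pics/side13.png

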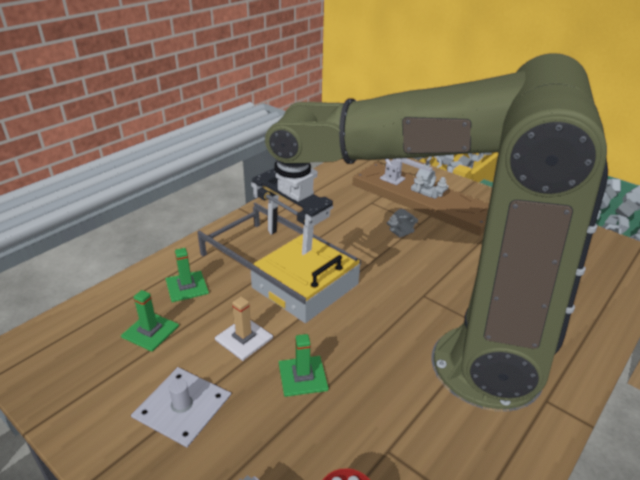

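View pics/wrist13.png

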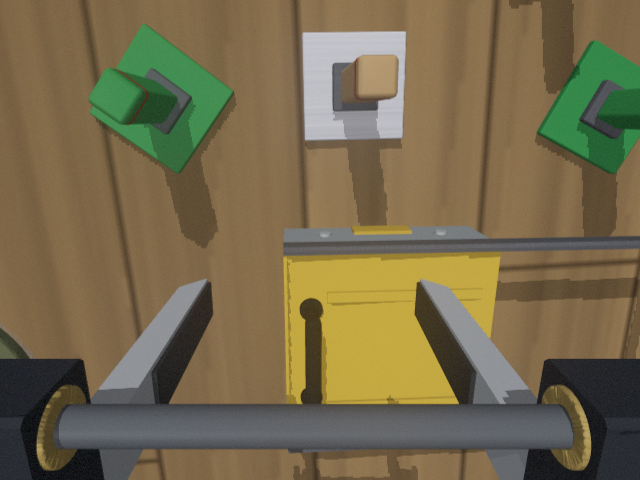

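```bash
python3 -c "
from cell import job
print(job.sign_off())"
```

```text
the job is handed in; nothing more can be done
None
```

The caps are pressed down below the rim, the tamper stands on its foot beside the bin, and the cover is shut. I handed the job in at about 26 s of the 67 s allowed; no verdict is reported.

**Caps:** I pressed three times with the aluminium, ash-handled tamper: once on both heaped caps, then once over each. All eight now lie below the rim. The foot got down to about 59 mm above the work surface, so no cap under it can have its middle above about 36 mm, against the 45 mm limit. One press was harder than I meant: a coarse step loaded the wrist to about 70 N, still under the 120 N limit.

**Tamper:** The last pictures show it upright at about (490, 333) mm, more than 250 mm from the bin's centre.

**Cover:** I pulled it by the handle until it met its stop. The handle ended where a fully shut cover should have it, and the cover's edge is flush with the near wall.

**Bystanders:** The half coupler and the base plate show no shift in the pictures. The gripper is open and clear of everything.

**Checks that disagreed:**
- The two middle caps are not quite flat; they sit tilted against their neighbours. My camera estimates of their height ranged from 28 to 43 mm, depending on the view and how I corrected for its bias. I relied on the foot height instead.
- The cover looked about 11 to 13 mm short of fully open at the start, which is within the allowance.

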